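# Drive the tapered key home in the tube mixer's hub

### The job

The rotor hub of the tube mixer is loose on its shaft. Take the blue-headed tapered key from the key stand, stand it in the slot of the hub and let go of it, then tap or press it down from above until it is tight: driven fully home, upright, with the underside of its head down on the hub. Leave the yellow and red keys where they are.

Things in the scene. Friction and masses are not known exactly. Their poses are not given: they have to be found in the camera images.
- key_blue_head (a point): Centre of the blue head of the right key, hanging upright in the stand. Head 40 (x) x 34 (y, grip here) x 44 mm tall (z up), steel cap included; under it a steel wedge 70 long, 24 wide (y), tapering evenly on both faces from 27 (x) at the head to 6 mm at the tip, 92 mm below this point. 0.2 kg. Turned by 180 degrees it fits the same. Home: this point 22 mm above the hub's top.
- slot (a point): Centre of the one slot in the flat top (135 mm up) of the grey block hub, 144 x 96 mm, on the round blue mixer; its tubes stand lower. Mouth 60 (y) x 29 mm (x from -12 to +17), bevelled, then tapered like the key; key x goes along slot x. The -x face is a sprung brass shoe: let go, the key stands with its head 17 mm proud; 10 to 20 N on top drives it down to the hub, where it stays.
- key_yellow_head (a point): Wrong key: centre of a yellow head, same head size. All three keys hang by their heads in a row, 80 mm apart, in a fixed white stand 60 x 250 mm; the heads' undersides rest on its top, 90 mm above the table.
- key_red_head (a point): Wrong key: centre of a red head, same head size, in the same stand.
Things that resemble listed ones, but are neither listed nor needed, are in the scene too. Of the things that look like the part that bears slot, the larger one is meant.

How it is judged:
On the way:
1. the blue key stands in the slot, let go, its head still proud of the hub (z of key_blue_head in the frame of slot between 0.029 and 0.07 m and horizontal distance between key_blue_head and slot below 0.026 m and angle between key_blue_head's own z axis and vertical below 0.26 rad and contact force between the fingers and key_blue below 0.2 N), for 0.2 s.
At the end, for the whole second after the job is handed in: The blue key is driven home in the slot and at rest: the underside of its head within 5 mm of the hub's top, its head centre within 23 mm of the slot's centre seen from above, upright within 10 degrees (z of key_blue_head in the frame of slot between 0.015 and 0.027 m and horizontal distance between key_blue_head and slot below 0.023 m and angle between key_blue_head's own z axis and vertical below 0.175 rad and linear speed of key_blue below 0.02 m/s); the robot touches nothing.
It fails at once if the yellow or the red key is moved by more than 25 mm (distance of any of key_yellow_head, key_red_head from where it was at the start of the episode above 0.025 m).
It also fails if it takes over 54 s, if anything falls off the work surface, if the arm or the gripper's body presses on something with over 40 N, if the wrist force passes 120 N, or if a joint passes its speed limit or range.

### The arm

A 7-joint arm with a two-finger parallel gripper is mounted at the origin on the work surface. World frame = base frame: x ahead of the robot, y to its left, z up, the work surface at z = 0. Lengths are in m, angles in rad, forces in N, time in s.
With the tool pointing down it reaches from about 0.4 to 0.85 m from the base axis. Payload 4.4 kg.
Tool frame: the origin (TCP) lies midway between the tips of the shut fingers; the grasp point (between the pads) lies 19 mm behind it; z points along the fingers, y is the line along which they close (so a half turn about z gives the same grasp; the last joint's range is limited). The gripper opens to 94 mm and grips with 3 to 60 N. Pads are 16 mm wide; open, the fingers measure 119 mm over their backs; the gripper's body (75 mm by 177 mm) begins 78 mm behind the grasp point.
Start: joints at [1.046, 0.628, 0.038, 1.517, -0.027, 0.996, -0.02], TCP at [0.288, -0.583, 0.179] pointing down, gripper open.
Joint ranges: [-3.06, 3.06], [-0.37, 2.12], [-1.25, 1.32], [0.18, 2.47], [-1.1, 4.24], [0.23, 1.98], [-2.94, 2.94]. Speed limits (rad/s): [2.57, 2.57, 3.14, 3.14, 3.14, 3.14, 3.14].

### API

Orientations are given as a 3x3 rotation matrix whose columns are the frame's x, y, z axes.
In Python, from station import env gives the robot as it stands.
- The arm moves only by the tool arm_command, never from a script. Its argument "increments" is a list of rows, each a list of 7 numbers: the turn, a rotation vector about the tool's x, y, z in units of 5 degrees (1.0 is 5 degrees), then the shift along the tool's x, y, z in units of 30 mm (1.0 is 30 mm), then the opening, from 0 (shut) to 1 (fully open). A call has 1 to 12 rows; each row shifts and turns the commanded pose from where the row before left it, along the tool's axes as they then stand; what a row does not reach is not made up. A row lasts 1/12 s, in which the tool goes at most 41.7 mm and 7.16 degrees, less where a joint would pass 70% of its speed; a pose out of reach is approached as far as the arm can. A call is refused whole if a number of a shift passes 1 or a number of a turn 1, either way. A call with a gripper value outside its range is refused whole. The fingers move at their own pace and stop on an object; the grip force is fixed at half the most. Time passes only in rows, so rows that do not move let the fingers close. It gives the time, the measured TCP pose, the force, the opening and the grip force at its end, in the units of the state.
- env.get_obs(): the state, without advancing time (a new reading comes with each control period).
- env.capture(name): name is "side" or "top"; returns a dict with "frame" (384x512x3 uint8, red, green, blue), "vfov" (degrees; the focal length in pixels is half the picture's height over the tangent of half this angle, whatever the lens; pixels are square), "cx", "cy" (the principal point, pixels), "D" ([k1, k2, p1, p2, k3] as OpenCV has them; the pictures are not rectified), "origin" and "attitude" of the camera in the world. Camera axes: x right, y up, looking along -z (the intrinsics and any distortion apply to the point x, -y, -z); pixel columns grow to the right and rows downward; lengths in m; the calibration is good to about 2 mm. A picture is of the moment at which its call begins. There is no depth.
- env.sign_off(): hands the job in; it is judged then, once.
The state is a dict: "time_s": time; "q": joint angles; "joint_velocities": joint speeds; "tau": joint torques, N m; "position": TCP position; "eef_rot": TCP orientation; "contact_force": force on the tool from outside, world axes, zero at the start; "wrist_torque": the same for the moment, N m; "finger_gap": finger opening in m; "finger_force": force on a finger pad.
Only numpy, scipy, OpenCV 4.12 (cv2) and the standard library are available. Lean on these libraries where they do the work, as an engineer would, in place of code of your own. Each camera call takes 0.05 s, during which the arm holds its last target. There are 200 camera calls.

## Working session

There is one attempt and no reset: what is moved stays moved. The work goes in short steps, Python scripts to look and compute and a tool call to move; the robot and the scene stay as the last step left them, time stands still between calls to the robot, and variables do not carry over. Pictures are saved under pics/ and viewed, at most 10 in all, crops included, and the job is handed in when it is done.

Besides the shell and the picture viewer there is one more tool, called after "Call:" as name([rows], argument=value, ...), one row to a line, values as JSON. arm_command: Moves the arm, as the interface text tells. Its arguments: {"type":"object","properties":{"increments":{"type":"array","items":{"type":"array","items":{"type":"number"}}}},"required":["increments"]}

```bash
mkdir -p pics
cat > h.py <<'E'
import numpy as np, cv2
from station import env
def cap(n):
    c=env.capture(n); cv2.imwrite  # noqa
    return c
def K(c):
    h,w=c["frame"].shape[:2]; f=h/2/np.tan(np.radians(c["vfov"])/2)
    return np.array([[f,0,c["cx"]],[0,f,c["cy"]],[0,0,1.]])
def ray(c,px):
    p=cv2.undistortPoints(np.array(px,float).reshape(-1,1,2),K(c),np.array(c["D"],float)).reshape(-1,2)
    d=np.c_[p[:,0],-p[:,1],-np.ones(len(p))]
    return np.array(c["origin"],float),d@np.array(c["attitude"],float).T
def atz(c,px,z):
    o,d=ray(c,px); return o+d*((z-o[2])/d[:,2])[:,None]
def proj(c,P):
    R=np.array(c["attitude"],float); q=(np.array(P,float).reshape(-1,3)-c["origin"])@R
    q=q*[1,-1,-1]
    return cv2.projectPoints(q.reshape(-1,1,3),np.zeros(3),np.zeros(3),K(c),np.array(c["D"],float))[0].reshape(-1,2)
def save(c,name,crop=None,s=1):
    f=c["frame"][:,:,::-1]
    if crop: x0,y0,x1,y1=crop; f=f[y0:y1,x0:x1]
    cv2.imwrite("pics/"+name,cv2.resize(f,None,fx=s,fy=s,interpolation=cv2.INTER_CUBIC))
E
python3 - <<'E'
from h import *
import pickle
a=env.capture("top");b=env.capture("side")
pickle.dump((a,b),open("c0.pkl","wb"))
cv2.imwrite("pics/a.png",a["frame"][:,:,::-1]);cv2.imwrite("pics/b.png",b["frame"][:,:,::-1])
for c in(a,b): print(c["origin"],np.round(c["attitude"],3).tolist(),c["vfov"],c["cx"],c["cy"],c["D"])
o=env.get_obs();print(o["time_s"],o["position"],np.round(o["eef_rot"],3).tolist(),o["finger_gap"])
E
```

```text
[0.33412806 0.01592694 1.06758336] [[0.027, 0.996, -0.089], [-1.0, 0.027, -0.004], [-0.001, 0.089, 0.996]] 49.19905852683758 249.31564164247888 191.1850631229966 [-0.00984408  0.          0.          0.          0.        ]
[-0.24168899  0.70472368  0.63116276] [[-0.72, 0.329, -0.611], [-0.694, -0.351, 0.629], [-0.008, 0.877, 0.481]] 51.573061226945086 255.1332221833272 187.87154951937453 [-0.11825518  0.          0.          0.          0.        ]
0.1 [ 0.28763341 -0.58218933  0.17826534] [[0.897, 0.443, -0.001], [0.443, -0.897, 0.001], [-0.0, -0.002, -1.0]] 0.09412934541062544
```

View pics/a.png

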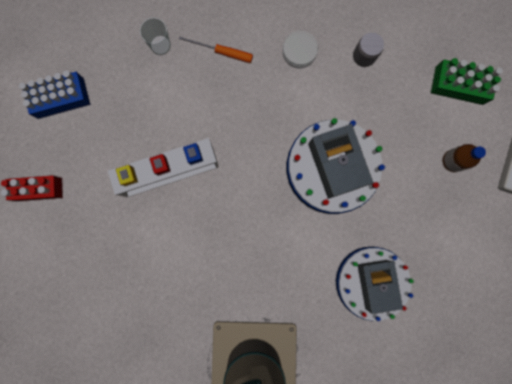

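View pics/b.png

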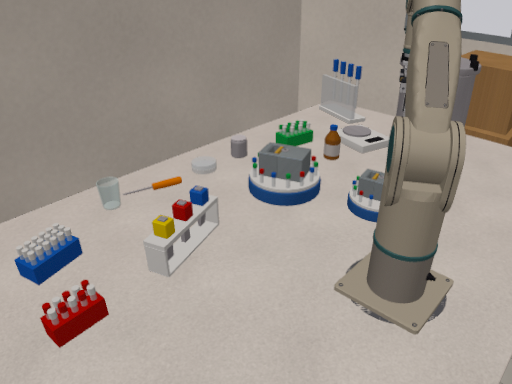

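Blue head candidates in the top view are the key head at (193,153), the tube rack at (57,95) and the bottle cap at (478,152). I choose (193,153), because it hangs in the white stand beside yellow (125,175) and red (159,164). Hub candidates are (341,160), the larger one, and (381,285), the smaller. I choose (341,160), with its slot near (340,151). I'll check both in a close crop.

Run:
```python
from h import *
import pickle
a,b=pickle.load(open("c0.pkl","rb"))
f=a["frame"][:,:,::-1]
c1=cv2.resize(f[115:205,295:395],None,fx=6,fy=6,interpolation=cv2.INTER_CUBIC)
c2=cv2.resize(f[135:175,177:217],None,fx=6,fy=6,interpolation=cv2.INTER_CUBIC)
im=np.zeros((540,800,3),np.uint8)
im[:540,:600]=c1; im[:240,600:800]=c2[:,:200]
c3=cv2.resize(b["frame"][140:185,250:320,::-1],(200,129)); im[300:429,600:]=c3
im=np.clip(im.astype(float)*1.6,0,255).astype(np.uint8)
cv2.imwrite("pics/c.png",im)
```

```text
(no output)
```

View pics/c.png

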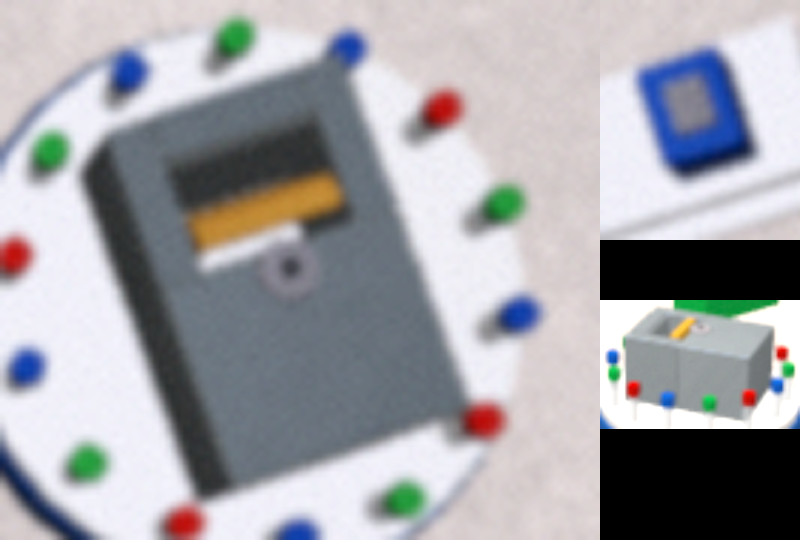

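Run:
```python
from h import *
import pickle
a,b=pickle.load(open("c0.pkl","rb"))
C=lambda p:np.array(p)/6+np.array([295,115])-.4
hub=atz(a,C([(110,135),(335,60),(468,412),(232,488)]),.135)
print("hub",hub.round(4)[:,:2].tolist(),[np.linalg.norm(hub[i]-hub[(i+1)%4]).round(4) for i in range(4)],hub.mean(0))
sl=atz(a,C([(168,158),(318,122),(350,215),(200,268)]),.135)
print("slot",sl.round(4)[:,:2].tolist(),[np.linalg.norm(sl[i]-sl[(i+1)%4]).round(4) for i in range(4)],sl.mean(0))
hd=lambda v:np.degrees(np.arctan2(v[1],v[0]))
print("hub x dir",hd(hub[0]-hub[3]),hd(hub[1]-hub[2]),"y dir",hd(hub[0]-hub[1]),"slot",hd(sl[0]-sl[1]))
f=a["frame"];hsv=cv2.cvtColor(f,cv2.COLOR_RGB2HSV)
B=np.array([(640,72),(718,48),(748,150),(675,170)])-[600,0]
k=atz(a,B/6+[177,135]-np.array([.4,.4]),.134);print("key",k.round(4)[:,:2].tolist(),k.mean(0),hd(k[0]-k[1]))
# gray caps centroid
g=atz(a,np.array([[690,105]])/6+np.array([[177-100,135]])-.4,.134);print("cap",g)
hs=atz(a,[(125,175),(159,164),(193,153)],.134);print("row",hs.round(4).tolist(),hd(hs[0]-hs[2]))
# side check: project key head and slot mouth
print(proj(b,[[*k.mean(0)[:2],.134],[*sl.mean(0)[:2],.135],[*hub.mean(0)[:2],.135]]))
```

```text
hub [[0.5436, -0.1212], [0.5747, -0.2057], [0.4423, -0.2561], [0.4115, -0.1683]] [np.float64(0.0901), np.float64(0.1416), np.float64(0.093), np.float64(0.1402)] [ 0.49304866 -0.1878122   0.135     ]
slot [[0.5354, -0.1431], [0.5507, -0.1995], [0.5156, -0.2117], [0.4939, -0.1555]] [np.float64(0.0584), np.float64(0.0372), np.float64(0.0602), np.float64(0.0433)] [ 0.52390136 -0.17744045  0.135     ]
hub x dir 19.638709787880124 20.8111873889696 y dir 110.17799392990895 slot 105.19179134297369
key [[0.5142, 0.171], [0.5242, 0.142], [0.4857, 0.1292], [0.4774, 0.1563]] [0.50036647 0.14963424 0.134     ] 108.90409630651949
cap [[0.502178   0.15167327 0.134     ]]
row [[0.4462, 0.2992, 0.134], [0.4732, 0.224, 0.134], [0.5002, 0.1484, 0.134]] 109.70190990308065
[[199.93412761 186.76319135]
 [275.59065801 148.09928792]
 [285.13076027 149.7803263 ]]
```

Call:
arm_command([
  [0,0,0.65,0,0,-1,0.65],
  [0,0,0.65,0,0,-1,0.65],
  [0,0,0,0,0,-1,0.65],
  [0,0,0,0,0,-1,0.65],
  [0,0,0,0.7,-0.98,0,0.65],
  [0,0,0,0.7,-0.98,0,0.65],
  [0,0,0,0.7,-0.98,0,0.65],
  [0,0,0,0.7,-0.98,0,0.65],
  [0,0,0,0.7,-0.98,0,0.65],
  [0,0,0,0.7,-0.98,0,0.65],
  [0,0,0,0.7,-0.98,0,0.65],
  [0,0,0,0.7,-0.98,0,0.65],
])

```text
time_s: 1.1
position: [0.3662, -0.3027, 0.2989]
eef_rot: [[0.941, 0.338, -0.0], [0.338, -0.941, 0.0], [-0.0, -0.0, -1.0]]
contact_force: [1.1, 0.7, -0.2]
finger_gap: 0.0613
finger_force: 0.0
```

Call:
arm_command([
  [0,0,0,0.7,-0.98,0,0.65],
  [0,0,0,0.7,-0.98,0,0.65],
  [0,0,0,0.7,-0.98,0,0.65],
  [0,0,0,0.7,-0.98,0,0.65],
  [0,0,0,0.7,-0.98,0,0.65],
  [0,0,0,0.7,-0.98,0,0.65],
  [0,0,0,0.7,-0.98,0,0.65],
  [0,0,0,0.7,-0.98,0,0.65],
  [0,0,0,0.7,-0.98,0,0.65],
  [0,0,0,0.7,-0.98,0,0.65],
  [0,0,0,0.7,-0.98,0,0.65],
  [0,0,0,0,0,0,0.65],
])

```text
time_s: 2.1
position: [0.475, 0.0862, 0.2989]
eef_rot: [[0.937, 0.348, 0.001], [0.348, -0.937, 0.005], [0.002, -0.004, -1.0]]
contact_force: [-0.1, 0.7, -0.4]
finger_gap: 0.0612
finger_force: 0.0
```

Call:
arm_command([
  [0,0,0,0,0,0,0.65],
])

```text
time_s: 2.18
position: [0.474, 0.08, 0.2986]
eef_rot: [[0.939, 0.343, -0.001], [0.343, -0.939, 0.0], [-0.001, -0.001, -1.0]]
contact_force: [0.6, -0.2, -0.2]
finger_gap: 0.0615
finger_force: 0.0
```

Call:
arm_command([
  [0,0,0,0.82,-0.94,0,0.65],
  [0,0,0,0.82,-0.94,0,0.65],
  [0,0,0,0,0,0.9,0.65],
  [0,0,0,0,0,0.9,0.65],
  [0,0,0,0,0,0.9,0.65],
  [0,0,0,0,0,0.9,0.65],
  [0,0,0,0,0,0.3,0.65],
  [0,0,0,0,0,0,0.65],
  [0,0,0,0,0,0,0.65],
])

```text
time_s: 2.93
position: [0.5018, 0.1468, 0.1826]
eef_rot: [[0.941, 0.337, 0.0], [0.337, -0.941, -0.0], [0.0, 0.0, -1.0]]
contact_force: [0.1, 0.5, 0.7]
finger_gap: 0.061
finger_force: 0.0
```

Run:
```python
from h import *
b=env.capture("side");a=env.capture("top");o=env.get_obs();p=o["position"];print(p)
import pickle;pickle.dump((a,b),open("c1.pkl","wb"))
im=np.zeros((600,800,3),np.uint8)
x=b["frame"][:,:,::-1].copy()
for d in(x,):
    for q in proj(b,[p]):cv2.circle(d,tuple(int(v) for v in q),1,(0,255,0),-1)
im[:600,:400]=cv2.resize(x[130:250,150:230],(400,600),interpolation=cv2.INTER_CUBIC)
im[:400,400:]=cv2.resize(a["frame"][110:210,140:240,::-1],(400,400),interpolation=cv2.INTER_CUBIC)
cv2.imwrite("pics/d.png",im)
```

```text
[0.50278103 0.14756932 0.18369419]
```

View pics/d.png

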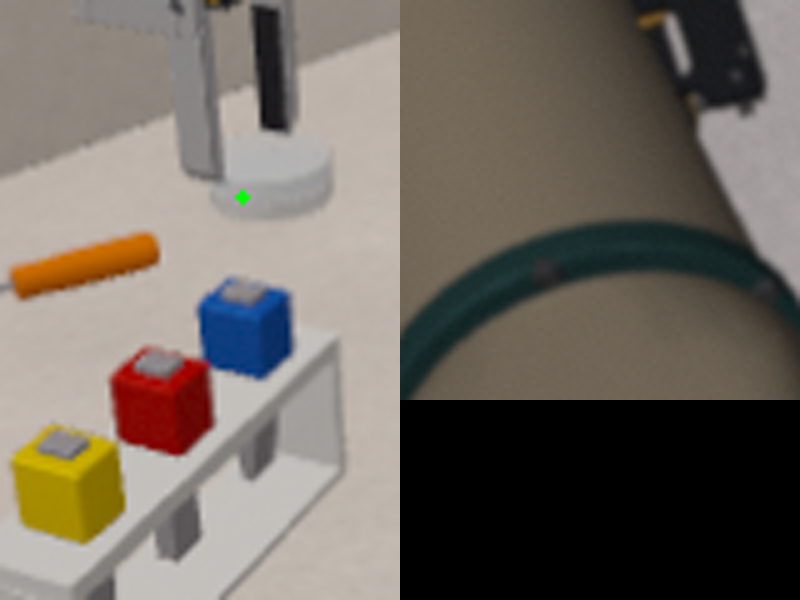

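The side crop shows the head cap at (245,290) and the projected TCP at (242,198), directly above it. The fingertips at (203,180) and (275,130) look higher than the TCP. I'll close to grip width to see whether the tips extend.

Call:
arm_command([
  [0,0,0,0,0,0,0.36],
  [0,0,0,0,0,0,0.36],
  [0,0,0,0,0,0,0.36],
  [0,0,0,0,0,0,0.36],
  [0,0,0,0,0,0,0.36],
  [0,0,0,0,0,0,0.36],
])

```text
time_s: 3.53
position: [0.5015, 0.1476, 0.1822]
eef_rot: [[0.941, 0.339, 0.0], [0.339, -0.941, 0.0], [0.0, 0.0, -1.0]]
contact_force: [-0.8, 0.7, -0.1]
finger_gap: 0.0341
finger_force: 0.0
```

Run:
```python
from h import *
import pickle
_,b0=pickle.load(open("c1.pkl","rb"))
b=env.capture("side");o=env.get_obs();p=np.array(o["position"]);R=np.array(o["eef_rot"]);print(p,o["finger_gap"])
im=np.zeros((600,800,3),np.uint8)
for i,(c,g) in enumerate(((b0,.061),(b,o["finger_gap"]))):
    x=cv2.resize(c["frame"][130:250,150:230,::-1],(400,600),interpolation=cv2.INTER_CUBIC)
    for P,col in((p,(0,255,0)),(p+R[:,1]*g/2,(0,0,255)),(p-R[:,1]*g/2,(255,0,255)),(p-R[:,2]*.05,(255,255,0))):
        q=(proj(c,[P])[0]-[150,130]+.5)*5;cv2.circle(x,tuple(int(v) for v in q),3,col,-1)
    im[:,400*i:400*i+400]=x
cv2.imwrite("pics/e.png",im)
q=proj(b,[p,p+R[:,0]*.01,p+R[:,1]*.01,p-R[:,2]*.01]);print((q[1:]-q[0]).round(2))
```

```text
[0.50144723 0.14767003 0.18214251] 0.03371308094448979
[[-3.31 -0.67]
 [ 2.01 -1.57]
 [-0.29 -3.5 ]]
```

View pics/e.png

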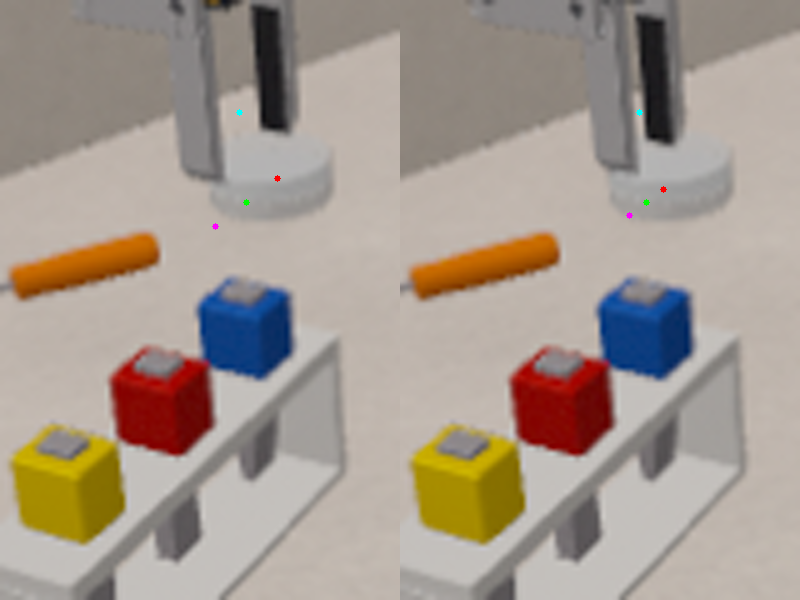

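Both crops show the fingers closing in parallel, with no retraction. The tips still sit about 47 crop px (roughly 27 mm if vertical) above the projected TCP. A gentle touch of the shut fingers on the head's steel cap will settle whether this is a height offset. The key is supported there.

Call:
arm_command([
  [0,0,0,0,0,0,0],
  [0,0,0,0,0,0,0],
  [0,0,0,0,0,0,0],
  [0,0,0,0,0,0,0],
  [0,0,0,0,0,0,0],
  [0,0,0,0,0,0,0],
  [0,0,0,0,0,0.7,0],
  [0,0,0,0,0,0.6,0],
  [0,0,0,0,0,0,0],
  [0,0,0,0,0,0,0],
])

```text
time_s: 4.42
position: [0.5008, 0.1475, 0.1427]
eef_rot: [[0.941, 0.339, -0.002], [0.339, -0.941, -0.001], [-0.002, -0.0, -1.0]]
contact_force: [0.4, -0.5, 0.5]
finger_gap: 0.0003
finger_force: 0.0
```

Call:
arm_command([
  [0,0,0,0,0,0.2,0],
  [0,0,0,0,0,0,0],
  [0,0,0,0,0,0.1,0],
  [0,0,0,0,0,0,0],
])

```text
time_s: 4.75
position: [0.5016, 0.1476, 0.1342]
eef_rot: [[0.941, 0.339, 0.0], [0.339, -0.941, 0.0], [0.0, 0.0, -1.0]]
contact_force: [-0.4, 0.3, 0.3]
finger_gap: 0.0002
finger_force: 0.0
```

Run:
```python
from h import *
b=env.capture("side");o=env.get_obs();p=np.array(o["position"]);print(p,o["contact_force"],o["finger_gap"])
x=cv2.resize(b["frame"][130:230,150:250,::-1],(600,600),interpolation=cv2.INTER_CUBIC)
q=(proj(b,[p])[0]-[150,130]+.5)*6;cv2.circle(x,tuple(int(v) for v in q),3,(0,255,0),-1)
cv2.imwrite("pics/f.png",x)
```

```text
[0.50154799 0.1476712  0.13426502] [ 0.00472612  0.71924487 -0.76626413] 0.0007247424611392817
```

View pics/f.png

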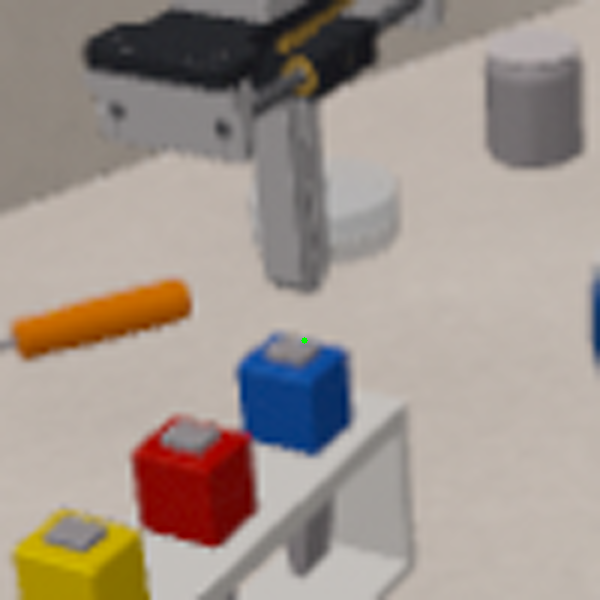

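Call:
arm_command([
  [0,0,0,0,0,0.3,0],
  [0,0,0,0,0,0.2,0],
  [0,0,0,0,0,0,0],
  [0,0,0,0,0,0,0],
])

```text
time_s: 5.13
position: [0.5009, 0.1474, 0.1184]
eef_rot: [[0.941, 0.339, -0.001], [0.339, -0.941, -0.0], [-0.001, -0.0, -1.0]]
contact_force: [-0.1, 0.3, 0.5]
finger_gap: 0.0003
finger_force: 0.0
```

Call:
arm_command([
  [0,0,0,0,0,0.1,0],
  [0,0,0,0,0,0.1,0],
  [0,0,0,0,0,0,0],
])

```text
time_s: 5.38
position: [0.5011, 0.1475, 0.1126]
eef_rot: [[0.941, 0.339, -0.001], [0.339, -0.941, -0.0], [-0.001, 0.0, -1.0]]
contact_force: [-0.1, -0.4, 0.7]
finger_gap: 0.0006
finger_force: 0.0
```

Call:
arm_command([
  [0,0,0,0,0,0.1,0],
  [0,0,0,0,0,0,0],
  [0,0,0,0,0,0,0],
])

```text
time_s: 5.63
position: [0.5014, 0.1476, 0.11]
eef_rot: [[0.941, 0.339, -0.0], [0.339, -0.941, -0.0], [-0.0, 0.0, -1.0]]
contact_force: [0.2, -0.9, 0.9]
finger_gap: 0.0008
finger_force: 0.0
```

Call:
arm_command([
  [0,0,0,0,0,0.1,0],
  [0,0,0,0,0,0,0],
  [0,0,0,0,0,0,0],
])

```text
time_s: 5.88
position: [0.502, 0.1478, 0.1079]
eef_rot: [[0.941, 0.338, 0.001], [0.338, -0.941, 0.0], [0.001, 0.0, -1.0]]
contact_force: [-1.7, 0.0, 6.1]
finger_gap: 0.0003
finger_force: 3.3
```

Run:
```python
from h import *
b=env.capture("side");o=env.get_obs();p=np.array(o["position"]);print(p,o["contact_force"],o["finger_gap"])
x=cv2.resize(b["frame"][130:230,150:250,::-1],(600,600),interpolation=cv2.INTER_CUBIC)
q=(proj(b,[p])[0]-[150,130]+.5)*6;cv2.circle(x,tuple(int(v) for v in q),3,(0,255,0),-1)
cv2.imwrite("pics/g.png",x)
```

```text
[0.50196637 0.14781202 0.10787845] [-1.00643468  0.485356    6.53034672] 0.0006550773390922136
```

View pics/g.png

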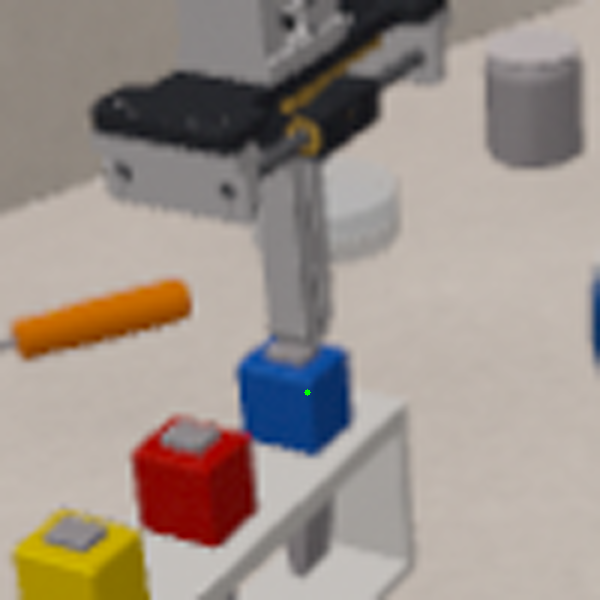

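The touch registered with the cap at reported z 0.108, while the head top is at 0.134. The real tips are therefore about 26 mm above the reported TCP, and I'll carry that offset. Next I'll raise, open, lower and grip.

Call:
arm_command([
  [0,0,0,0,0,-0.7,0],
  [0,0,0,0,-0.13,-0.7,0.65],
  [0,0,0,0,0,0,0.65],
  [0,0,0,0,0,0,0.65],
  [0,0,0,0,0,0,0.65],
  [0,0,0,0,0,0,0.65],
  [0,0,0,0,0,0,0.65],
  [0,0,0,0,0,0,0.65],
  [0,0,0,0,0,0,0.65],
  [0,0,0,0,0,0,0.65],
])

```text
time_s: 6.77
position: [0.5, 0.1512, 0.1488]
eef_rot: [[0.941, 0.339, -0.001], [0.339, -0.941, -0.0], [-0.001, -0.0, -1.0]]
contact_force: [0.5, -0.8, 0.4]
finger_gap: 0.057
finger_force: 0.0
```

Call:
arm_command([
  [0,0,0,0,0,0.5,0.65],
  [0,0,0,0,0,0.5,0.65],
  [0,0,0,0,0,0.5,0.65],
  [0,0,0,0,0,0.4,0.65],
  [0,0,0,0,0,0.2,0.65],
  [0,0,0,0,0,0,0.65],
  [0,0,0,0,0,0,0.65],
])

```text
time_s: 7.35
position: [0.5002, 0.1514, 0.0861]
eef_rot: [[0.941, 0.339, -0.0], [0.339, -0.941, 0.0], [-0.0, -0.0, -1.0]]
contact_force: [-0.0, -0.5, -0.3]
finger_gap: 0.0609
finger_force: 0.0
```

Call:
arm_command([
  [0,0,0,0,0,0.2,0.65],
  [0,0,0,0,0,0.2,0.65],
  [0,0,0,0,0,0,0.65],
  [0,0,0,0,0,0,0.1],
  [0,0,0,0,0,0,0.1],
  [0,0,0,0,0,0,0.1],
  [0,0,0,0,0,0,0.1],
  [0,0,0,0,0,0,0.1],
  [0,0,0,0,0,0,0.1],
  [0,0,0,0,0,0,0.1],
  [0,0,0,0,0,0,0.1],
  [0,0,0,0,0,0,0.1],
])

```text
time_s: 8.35
position: [0.5003, 0.1516, 0.0743]
eef_rot: [[0.941, 0.339, 0.0], [0.339, -0.941, 0.0], [0.0, -0.0, -1.0]]
contact_force: [-0.2, 1.4, 3.3]
finger_gap: 0.0338
finger_force: 30.0
```

Run:
```python
from h import *
b=env.capture("side");o=env.get_obs();print(o["position"],o["contact_force"],o["finger_gap"],o["finger_force"])
cv2.imwrite("pics/h.png",cv2.resize(b["frame"][130:230,150:250,::-1],(600,600),interpolation=cv2.INTER_CUBIC))
```

```text
[0.50025817 0.1515884  0.07430616] [-0.50771186  1.51416131  3.37528953] 0.033529239761395456 30.00063121318817
```

View pics/h.png

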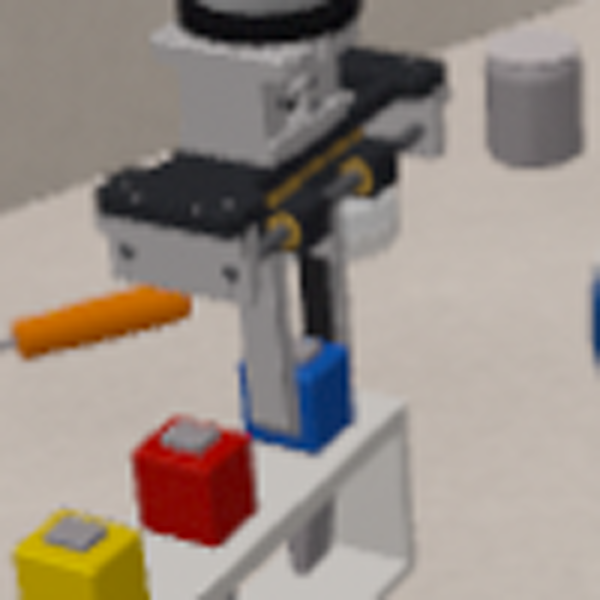

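The crop shows the fingers squarely on the blue head at (275,400), with the gap at 34 mm. Now I'll lift and carry it to the slot, whose mouth centre I put at (0.524, -0.177).

Call:
arm_command([
  [0,0,0,0,0,-0.5,0.1],
  [0,0,0,0,0,-0.8,0.1],
  [0,0,0,0,0,-0.8,0.1],
  [0,0,0,0,0,-0.8,0.1],
  [0,0,0,0,0,-0.8,0.1],
  [0,0,0,0,0,-0.8,0.1],
  [0,0,0,0,0,-0.8,0.1],
  [0,0,0,0,0,-0.1,0.1],
  [0,0,0,0,0,0,0.1],
])

```text
time_s: 9.15
position: [0.5008, 0.1511, 0.2367]
eef_rot: [[0.941, 0.338, 0.002], [0.338, -0.941, 0.0], [0.002, 0.001, -1.0]]
contact_force: [0.5, 0.2, -2.9]
finger_gap: 0.0338
finger_force: 30.0
```

Call:
arm_command([
  [0,0,0,-0.12,0.44,0,0.1],
  [0,0,0,-0.25,0.88,0,0.1],
  [0,0,0,-0.25,0.88,0,0.1],
  [0,0,0,-0.25,0.88,0,0.1],
  [0,0,0,-0.25,0.88,0,0.1],
  [0,0,0,-0.25,0.88,0,0.1],
  [0,0,0,-0.25,0.88,0,0.1],
  [0,0,0,-0.25,0.88,0,0.1],
  [0,0,0,-0.25,0.88,0,0.1],
  [0,0,0,-0.25,0.88,0,0.1],
  [0,0,0,-0.25,0.88,0,0.1],
  [0,0,0,-0.25,0.88,0,0.1],
])

```text
time_s: 10.15
position: [0.5202, -0.1647, 0.2336]
eef_rot: [[0.941, 0.338, -0.004], [0.338, -0.941, 0.001], [-0.004, -0.002, -1.0]]
contact_force: [1.0, -0.2, -2.2]
finger_gap: 0.0339
finger_force: 30.0
```

Call:
arm_command([
  [0,0,0,-0.12,0.44,0,0.1],
  [0,0,0,0,0,0,0.1],
  [0,0,0,0,0,0,0.1],
])

```text
time_s: 10.4
position: [0.522, -0.1765, 0.2345]
eef_rot: [[0.941, 0.338, -0.003], [0.338, -0.941, 0.002], [-0.002, -0.003, -1.0]]
contact_force: [-0.3, -0.4, -2.5]
finger_gap: 0.0339
finger_force: 30.0
```

Run:
```python
from h import *
import pickle
_,b0=pickle.load(open("c0.pkl","rb"))
b=env.capture("side");o=env.get_obs();p=np.array(o["position"]);R=np.array(o["eef_rot"]);print(p)
u=np.array([.94,.342,0]);v=np.array([-.342,.94,0]);m=np.array([.5239,-.1774,.135])
hub=np.array([.493,-.1878,.135])
im=np.zeros((600,800,3),np.uint8)
for i,c in enumerate((b0,b)):
    x=cv2.resize(c["frame"][95:185,250:310,::-1],(400,600),interpolation=cv2.INTER_CUBIC);s=400/60
    P=[m+u*a*.0145+v*d*.03 for a,d in((1,1),(1,-1),(-1,-1),(-1,1))]
    H=[hub+u*a*.072+v*d*.048 for a,d in((1,1),(1,-1),(-1,-1),(-1,1))]
    tip=p+[0,0,.038-.092]; T=[tip+u*a*.003+v*d*.012 for a,d in((1,1),(1,-1),(-1,-1),(-1,1))]
    for Q,col in((P,(0,255,0)),(H,(0,0,255)))+(((T,(255,255,0)),) if i else ()):
        q=((proj(c,Q)-[250,95]+.5)*s).astype(np.int32);cv2.polylines(x,[q],True,col,1)
    im[:,400*i:400*i+400]=x
cv2.imwrite("pics/i.png",im)
```

```text
[ 0.5223795  -0.17525886  0.23493897]
```

View pics/i.png

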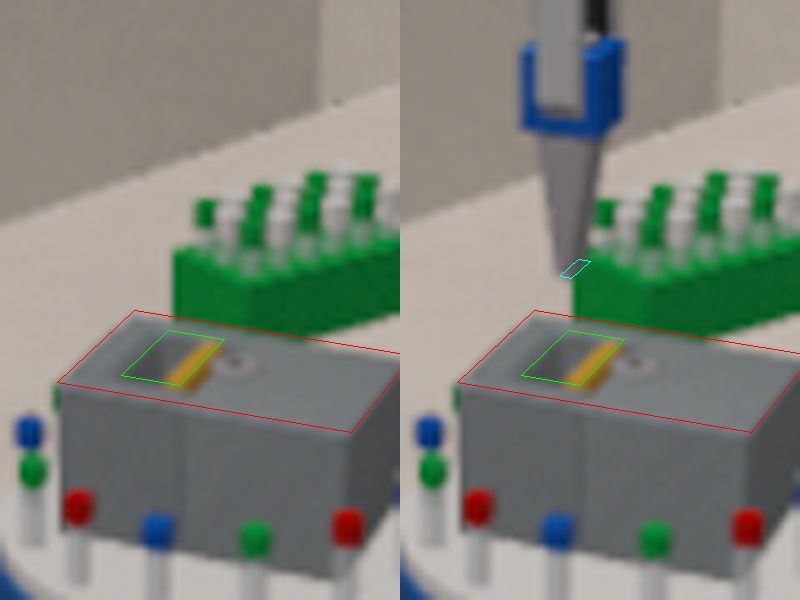

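The side crops match the model: the wedge tip is at (568,275) in the right panel, over the slot mouth outlined around (572,358). Lowering now.

Call:
arm_command([
  [0,0,0,0,0,0.5,0.1],
  [0,0,0,0,0,0.5,0.1],
  [0,0,0,0,0,0.3,0.1],
  [0,0,0,0,0,0.3,0.1],
  [0,0,0,0,0,0,0.1],
])

```text
time_s: 10.87
position: [0.5218, -0.1755, 0.1864]
eef_rot: [[0.94, 0.34, -0.003], [0.34, -0.94, 0.001], [-0.002, -0.002, -1.0]]
contact_force: [-1.4, 0.0, -1.5]
finger_gap: 0.0336
finger_force: 30.0
```

Call:
arm_command([
  [0,0,0,0,0,0.3,0.1],
  [0,0,0,0,0,0.3,0.1],
  [0,0,0,0,0,0.3,0.1],
  [0,0,0,0,0,0.2,0.1],
  [0,0,0,0,0,0,0.1],
  [0,0,0,0,0,0,0.1],
])

```text
time_s: 11.37
position: [0.524, -0.1767, 0.1549]
eef_rot: [[0.941, 0.339, 0.002], [0.339, -0.941, 0.001], [0.002, 0.0, -1.0]]
contact_force: [4.6, 2.1, -3.9]
finger_gap: 0.0338
finger_force: 30.0
```

Call:
arm_command([
  [0,0,0,0.12,0,0,0.1],
  [0,0,0,0,0,0.1,0.1],
  [0,0,0,0,0,0,0.1],
  [0,0,0,0,0,0,0.1],
])

```text
time_s: 11.7
position: [0.5251, -0.1762, 0.1517]
eef_rot: [[0.941, 0.338, -0.002], [0.338, -0.941, -0.0], [-0.002, -0.001, -1.0]]
contact_force: [-0.3, 0.1, -1.8]
finger_gap: 0.0341
finger_force: 30.0
```

Call:
arm_command([
  [0,0,0,0,0,0.15,0.1],
  [0,0,0,0,0,0,0.1],
  [0,0,0,0,0,0,0.1],
])

```text
time_s: 11.95
position: [0.5258, -0.176, 0.1472]
eef_rot: [[0.941, 0.338, -0.001], [0.338, -0.941, 0.0], [-0.001, -0.0, -1.0]]
contact_force: [-0.3, -1.1, -1.9]
finger_gap: 0.0339
finger_force: 30.0
```

Free again. Continuing down to the seat.

Call:
arm_command([
  [0,0,0,0,0,0.15,0.1],
  [0,0,0,0,0,0,0.1],
  [0,0,0,0,0,0,0.1],
])

```text
time_s: 12.2
position: [0.5261, -0.1758, 0.1428]
eef_rot: [[0.941, 0.339, -0.001], [0.339, -0.941, 0.0], [-0.0, -0.0, -1.0]]
contact_force: [-0.2, 0.4, -2.1]
finger_gap: 0.0339
finger_force: 30.0
```

Call:
arm_command([
  [0,0,0,0,0,0.1,0.1],
  [0,0,0,0,0,0,0.1],
  [0,0,0,0,0,0,0.1],
])

```text
time_s: 12.45
position: [0.5264, -0.1759, 0.14]
eef_rot: [[0.941, 0.339, -0.0], [0.339, -0.941, 0.0], [0.0, -0.0, -1.0]]
contact_force: [0.2, -0.3, -2.1]
finger_gap: 0.034
finger_force: 30.0
```

Call:
arm_command([
  [0,0,0,0,0,0.1,0.1],
  [0,0,0,0,0,0,0.1],
  [0,0,0,0,0,0,0.1],
])

```text
time_s: 12.7
position: [0.5268, -0.1758, 0.1371]
eef_rot: [[0.941, 0.339, 0.001], [0.339, -0.941, 0.0], [0.001, 0.0, -1.0]]
contact_force: [1.0, 0.2, -1.6]
finger_gap: 0.0338
finger_force: 30.0
```

Call:
arm_command([
  [0,0,0,0,0,0.05,0.1],
  [0,0,0,0,0,0,0.1],
  [0,0,0,0,0,0,0.1],
])

```text
time_s: 12.95
position: [0.5269, -0.1758, 0.1356]
eef_rot: [[0.941, 0.339, 0.001], [0.339, -0.941, 0.0], [0.001, 0.0, -1.0]]
contact_force: [2.0, 0.3, -2.2]
finger_gap: 0.034
finger_force: 30.0
```

Call:
arm_command([
  [0,0,0,0.06,0,0.04,0.1],
  [0,0,0,0,0,0,0.1],
  [0,0,0,0,0,0,0.6],
  [0,0,0,0,0,0,0.6],
  [0,0,0,0,0,0,0.6],
  [0,0,0,0,0,0,0.6],
  [0,0,0,0,0,0,0.6],
  [0,0,0,0,0,0,0.6],
  [0,0,0,0,0,0,0.6],
  [0,0,0,0,0,0,0.6],
  [0,0,0,0,0,0,0.6],
])

```text
time_s: 13.87
position: [0.5281, -0.1754, 0.1344]
eef_rot: [[0.941, 0.338, 0.0], [0.338, -0.941, -0.0], [0.0, 0.0, -1.0]]
contact_force: [0.1, -0.2, 0.2]
finger_gap: 0.0567
finger_force: 0.0
```

Run:
```python
from h import *
import pickle
b=env.capture("side");o=env.get_obs();p=np.array(o["position"]);print(p,o["contact_force"],o["finger_gap"],o["finger_force"])
pickle.dump(b,open("c3.pkl","wb"))
f=b["frame"].astype(int);m=((f[...,2]-f[...,0]>60)&(f[...,2]>90)).astype(np.uint8)
m[:, :250]=0;m[:,310:]=0;m[:95]=0;m[150:]=0
n,l,s,c=cv2.connectedComponentsWithStats(m);print(s[1:],c[1:].round(1))
for dz in(.022,.03,.039,.045,.055):print(dz,proj(b,[[*p[:2],.135+dz]]).round(1))
```

```text
[ 0.52805016 -0.17532531  0.13439768] [ 0.44207371  0.89491848 -0.92625796] 0.056414017698055506 0.0
[[267 133  14  14  99]] [[276.1 140.4]]
0.022 [[274.3 141.5]]
0.03 [[274.3 139.1]]
0.039 [[274.3 136.5]]
0.045 [[274.4 134.7]]
0.055 [[274.4 131.7]]
```

Call:
arm_command([
  [0,0,0,0,0,-0.4,0.6],
  [0,0,0,0,0,-0.8,0.6],
  [0,0,0,0,0,-0.8,0.6],
  [0,0,0,0,0,-0.3,0],
  [0,0,0,0,0,0,0],
  [0,0,0,0,0,0,0],
  [0,0,0,0,0,0,0],
  [0,0,0,0,0,0,0],
  [0,0,0,0,0,0,0],
  [0,0,0,0,0,0,0],
  [0,0,0,0,0,0,0],
])

```text
time_s: 14.83
position: [0.5278, -0.1753, 0.2028]
eef_rot: [[0.941, 0.339, -0.001], [0.339, -0.941, 0.0], [-0.001, -0.001, -1.0]]
contact_force: [0.2, -0.0, -0.4]
finger_gap: 0.0065
finger_force: 0.0
```

```bash
cat > m.py <<'E'
from h import *
import pickle
b=env.capture("side");o=env.get_obs();p=np.array(o["position"]);print(o["time_s"],p,o["contact_force"],o["finger_gap"])
def mask(c):
    f=c["frame"].astype(int);return (f[...,2]-f[...,0]>60)&(f[...,2]>90)
m=mask(b);m[:,:250]=0;m[:,310:]=0;m[:95]=0;m[150:]=0
ys,xs=np.where(m);print("mask",xs.min(),xs.max(),ys.min(),ys.max(),xs.mean().round(1),ys.mean().round(1),len(xs))
h=cv2.minAreaRect(np.c_[xs,ys].astype(np.float32));print(h)
u=np.array([.941,.338,0]);v=np.array([-.338,.941,0]);k=np.array([.528,-.1753,0])+u*.001
for dz in(.022,.03,.039,.045,.055):
    P=[k+[0,0,.135+dz]+u*a*.02+v*d*.017+[0,0,e*.022] for a in(-1,1) for d in(-1,1) for e in(-1,1)]
    q=cv2.convexHull(proj(b,P).astype(np.float32)).reshape(-1,2);im=np.zeros(m.shape,np.uint8);cv2.fillPoly(im,[q.round().astype(np.int32)],1)
    Y,X=np.where(im>0);print(dz,X.min(),X.max(),Y.min(),Y.max(),X.mean().round(1),Y.mean().round(1))
cv2.imwrite("pics/k%d.png"%(o["time_s"]*10),cv2.resize(b["frame"][95:185,245:315,::-1],(467,600),interpolation=cv2.INTER_CUBIC))
E
python3 m.py; ls pics
```

```text
14.8833 [ 0.52791616 -0.17528292  0.20300642] [-0.13377105 -0.69381556 -0.37038866] 0.002268602136414002
mask 267 281 133 146 273.5 139.7 175
((274.0, 139.5), (14.0, 13.0), 0.0)
0.022 266 282 132 151 274.0 141.4
0.03 266 282 130 148 273.9 139.2
0.039 266 282 127 146 274.0 136.4
0.045 266 282 125 144 274.0 134.4
0.055 266 282 122 141 274.0 131.4
a.png
b.png
c.png
d.png
e.png
f.png
g.png
h.png
i.png
k148.png
```

Standing proud about 17 mm and upright: the mask bottom at row 146 fits the model at 0.039. Now I'll press it down with the shut fingers.

Call:
arm_command([
  [0,0,0,0.05,0,0.4,0],
  [0,0,0,0,0,0.4,0],
  [0,0,0,0,0,0.2,0],
  [0,0,0,0,0,0.1,0],
  [0,0,0,0,0,0,0],
])

```text
time_s: 15.3
position: [0.529, -0.1747, 0.1698]
eef_rot: [[0.941, 0.338, -0.001], [0.338, -0.941, 0.0], [-0.001, -0.001, -1.0]]
contact_force: [-0.0, 0.3, 0.2]
finger_gap: 0.0004
finger_force: 0.0
```

Call:
arm_command([
  [0,0,0,0,0,0.1,0],
  [0,0,0,0,0,0.1,0],
  [0,0,0,0,0,0,0],
])

```text
time_s: 15.55
position: [0.5294, -0.1748, 0.1642]
eef_rot: [[0.941, 0.339, -0.0], [0.339, -0.941, 0.0], [-0.0, -0.0, -1.0]]
contact_force: [0.5, 0.7, 0.2]
finger_gap: 0.0002
finger_force: 0.0
```

Call:
arm_command([
  [0,0,0,0,0,0.1,0],
  [0,0,0,0,0,0.1,0],
  [0,0,0,0,0,0,0],
])

```text
time_s: 15.8
position: [0.5293, -0.1754, 0.1587]
eef_rot: [[0.941, 0.338, 0.0], [0.338, -0.941, -0.001], [-0.0, 0.001, -1.0]]
contact_force: [-0.6, -1.1, 1.8]
finger_gap: 0.0003
finger_force: 0.8
```

Run:
```python
from h import *
import pickle
_,b0=pickle.load(open("c0.pkl","rb"))
def mask(f):
    f=f.astype(int);return (f[...,2]-f[...,0]>60)&(f[...,2]>90)
u=np.array([.941,.338,0]);v=np.array([-.338,.941,0])
def model(c,k):
    P=[k+u*a*.02+v*d*.017+[0,0,e*.022] for a in(-1,1) for d in(-1,1) for e in(-1,1)]
    q=cv2.convexHull(proj(c,P).astype(np.float32)).reshape(-1,2);im=np.zeros(c["frame"].shape[:2],np.uint8);cv2.fillPoly(im,[q.round().astype(np.int32)],1)
    Y,X=np.where(im>0);return X.min(),X.max(),Y.min(),Y.max()
m=mask(b0["frame"]);m[:,:185]=0;m[:,215:]=0;m[:180]=0;m[215:]=0
ys,xs=np.where(m);print("stand",xs.min(),xs.max(),ys.min(),ys.max(),model(b0,np.array([.5003,.1516,.112])))
b=env.capture("side");pickle.dump(b,open("c4.pkl","wb"));o=env.get_obs();print(o["position"],o["contact_force"])
m=mask(b["frame"]);m[:,:250]=0;m[:,310:]=0;m[:95]=0;m[150:]=0
ys,xs=np.where(m);print("now",xs.min(),xs.max(),ys.min(),ys.max(),len(xs))
k=cv2.imread("pics/k148.png");f=cv2.resize(b["frame"][95:185,245:315,::-1],(467,600),interpolation=cv2.INTER_CUBIC)
cv2.imwrite("pics/l.png",np.hstack([k[:,60:440],f[:,60:440]]))
```

```text
stand 190 207 186 205 (np.int64(189), np.int64(210), np.int64(183), np.int64(206))
[ 0.52928302 -0.17540883  0.15864734] [-0.98021142 -0.66104163  2.05885771]
now 267 281 134 148 181
```

View pics/l.png

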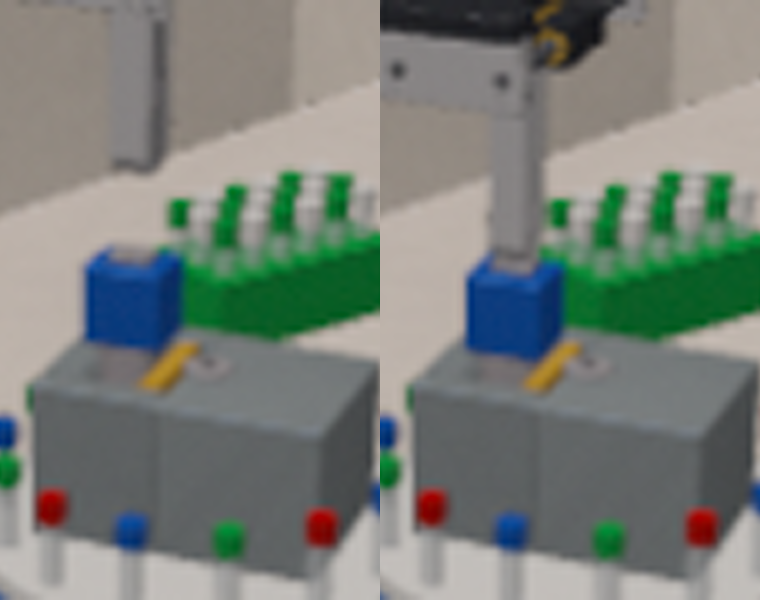

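The left panel shows the key proud and upright after release, with the head bottom near (130,345). The right panel shows it a few mm lower under the fingers. I'll keep pressing.

Call:
arm_command([
  [0,0,0,0,0,0.1,0],
  [0,0,0,0,0,0.1,0],
  [0,0,0,0,0,0,0],
])

```text
time_s: 16.1
position: [0.5285, -0.1758, 0.1529]
eef_rot: [[0.941, 0.338, -0.001], [0.338, -0.941, -0.001], [-0.002, 0.001, -1.0]]
contact_force: [-3.5, -1.3, 6.0]
finger_gap: 0.0005
finger_force: 2.8
```

Call:
arm_command([
  [0,0,0,0,0,0.1,0],
  [0,0,0,0,0,0.1,0],
  [0,0,0,0,0,0,0],
])

```text
time_s: 16.35
position: [0.5288, -0.176, 0.1524]
eef_rot: [[0.941, 0.337, 0.001], [0.337, -0.941, -0.003], [-0.0, 0.003, -1.0]]
contact_force: [-15.0, 0.7, 46.1]
finger_gap: 0.0001
finger_force: 22.9
```

Call:
arm_command([
  [0,0,0,0,0,0.1,0],
  [0,0,0,0,0,0.1,0],
  [0,0,0,0,0,0,0],
])

```text
time_s: 16.6
position: [0.5291, -0.1762, 0.152]
eef_rot: [[0.941, 0.337, 0.003], [0.337, -0.941, -0.005], [0.001, 0.005, -1.0]]
contact_force: [-26.4, 4.8, 85.3]
finger_gap: 0.0002
finger_force: 42.8
```

A hard stop at reported z 0.152 means the head is down on the hub. Retracting and checking.

Call:
arm_command([
  [0,0,0,0,0,-0.3,0],
  [0,0,0,0,0,-0.8,0],
  [0,0,0,0,0,-0.9,0],
  [0,0,0,0,0,-0.9,0],
  [0,0,0,0,0,-0.9,0],
  [0,0,0,0,0,-0.3,0],
  [0,0,0,0,0,0,0],
  [0,0,0,0,0,0,0],
  [0,0,0,0,0,0,0],
])

```text
time_s: 17.35
position: [0.5284, -0.1745, 0.2616]
eef_rot: [[0.941, 0.339, -0.003], [0.339, -0.941, 0.001], [-0.002, -0.002, -1.0]]
contact_force: [0.3, -0.4, -0.3]
finger_gap: 0.0008
finger_force: 0.0
```

```bash
python3 m.py
```

```text
17.4 [ 0.52831966 -0.17452111  0.26150003] [ 0.14881204 -0.24227217  0.56299086] 0.00036808008854918227
mask 267 281 135 149 273.6 142.6 174
((274.0, 142.0), (14.0, 14.0), 90.0)
0.022 266 282 132 151 274.0 141.4
0.03 266 282 130 148 273.9 139.2
0.039 266 282 127 146 274.0 136.4
0.045 266 282 125 144 274.0 134.4
0.055 266 282 122 141 274.0 131.4
```

```bash
sed -i 's/m\[150:\]=0/m[158:]=0/' m.py; python3 m.py | head -3; python3 -c "
from station import env
print(env.sign_off())"
```

```text
17.45 [ 0.52840731 -0.17455341  0.26156183] [0.18740506 0.71819366 0.02326955] 0.00039118235406603215
mask 267 281 135 149 273.6 142.6 174
((274.0, 142.0), (14.0, 14.0), 90.0)
the job is handed in; nothing more can be done
None
```

I set the blue key in the slot of the larger hub, let go of it, pressed it down to a hard stop at the expected home height, and handed the job in at about 17.5 s; no verdict came back. I did not touch the yellow and red keys.

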